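# Seat the drill-jig cover on its hidden dowels and hold it pressed

## Robot

A 6-joint arm with a two-finger parallel gripper is mounted at the origin on a cart in front of the work surface, level with it; the furniture and walls round the work are solid. World frame = base frame: x ahead of the robot, y to its left, z up, the work surface at z = 0. Lengths are in m, angles in rad, forces in N, time in s.
With the tool pointing down it reaches from about 0.3 to 0.95 m from the base axis. Payload 3.1 kg.
Tool frame: the origin (TCP) lies midway between the tips of the shut fingers; the grasp point (between the pads) lies 19 mm behind it; z points along the fingers, x is the direction in which the jaws open and shut, and the axes are right-handed (so a half turn about z gives the same grasp; the last joint's range is limited). The gripper opens to 85 mm and grips with 20 to 120 N. Pads are 22 mm wide; open, the fingers measure 114 mm over their backs; the gripper's body (76 mm by 85 mm) begins 54 mm behind the grasp point. The pads swing forward as they close: fully open they stand 13 mm farther back than shut.
Start: joints at [1.128, 0.308, 1.634, -0, 1.2, -0.07], TCP at [0.228, 0.582, 0.231] pointing down, gripper open.
Joint ranges: [-3.06, 3.06], [-0.79, 1.96], [0.05, 2.63], [-1.19, 4.34], [0.05, 2.64], [-2.94, 2.94]. Speed limits (rad/s): [2.79, 2.79, 3.14, 3.14, 3.14, 3.14].

## Interface

Orientations are given as a 3x3 rotation matrix whose columns are the frame's x, y, z axes.
In Python, from workcell import * gives the robot as it stands.
- The arm moves only by the tool drive_tool, never from a script. Its argument "rows" is text: rows parted by semicolons, each of 7 numbers parted by spaces: the shift along the tool's x, y, z in units of 40 mm (1.0 is 40 mm), then the turn, a rotation vector about the tool's x, y, z in units of 180 degrees (1.0 is 180 degrees), then the closure in counts, from 0 (fully open) to 255 (shut). In form: tx ty tz ax ay az fingers; .... A call has 1 to 10 rows; each row shifts and turns the commanded pose from where the row before left it, along the tool's axes as they then stand; what a row does not reach is not made up. A row lasts 1/10 s, in which the tool goes at most 50 mm and 8.59 degrees, less where a joint would pass 70% of its speed; a pose out of reach is approached as far as the arm can. A call with a number of a shift or a turn outside -1 to 1 is refused whole. A call with a gripper value outside its range is refused whole. The fingers move at their own pace and stop on an object; "grip_force" is the grip in N (left out, the last holds). Time passes only in rows, so rows that do not move let the fingers close. It gives the time, the measured TCP pose, the force and the opening at its end, in the units of the state.
- get_obs(): the state, without advancing time (a new reading comes with each control period).
- read_camera(name): name is "side" or "top" or "wrist"; returns a dict with "pixels" (420x560x3 uint8, red, green, blue), "depth" (420x560 float32, m along the optical axis (not along the pixel's ray), 0 where there is no reading), "fx", "fy", "cx", "cy" (pixels), "R" (3x3) and "t" (3): a world point X has camera coordinates R X + t. Camera axes: x right, y down, z forward; pixel columns grow to the right and rows downward; lengths in m; the calibration is good to about 2 mm. A picture is of the moment at which its call begins.
- close_job(): hands the job in, once; it reports no verdict.
The state is a dict: "clock": time; "joint_positions": joint angles; "qd": joint speeds; "joint_torque": joint torques, N m; "tool_pos": TCP position; "ee_rot": TCP orientation; "wrist_force": force on the tool from outside, world axes, zero at the start; "torque": the same for the moment, N m; "grip_width": opening from 0.0 (shut) to 1.0 (fully open).
Only numpy, scipy, OpenCV 4.12 (cv2) and the standard library are available. Lean on these libraries where they do the work, as an engineer would, in place of code of your own. Each camera call takes 0.05 s, during which the arm holds its last target.

## Task

Lift the jig cover off its wooden stand by its bar handle, bring it over the steel drill jig and work it about until it drops onto the two dowel pins hidden beneath it (either way round will do). Then press it down against the springs until it sits flat and fully home on the jig, and finish while still holding it down there by the handle: do not let go. Leave the tape measure, the angle iron and the spanner where they are.

Things in the scene. Friction and masses are not known exactly. Their poses are not given: they have to be found in the camera images.
- cover_grip (a point): Centre of the bar handle on the loose jig cover, an aluminium plate 90 (x) x 150 (y) x 12 mm, about 0.4 kg. The handle is a square bar 16 mm wide (x), 16 mm tall, 86 mm long (y) on two posts 14 mm square at y = +-34 mm. This point is 30 mm above the plate's top, 42 mm above its underside. z is up. Two drill bushes (x = +-30 mm) stand 3 mm above the plate.
- cover_seat (a point): Centre of the cover's underside, axes as cover_grip. Two 12 mm deep holes open downward at y = +-58 mm: one round, 11.5 mm across, one slot 11.5 (x) x 15.5 mm (y). They are closed above; a round steel cap (26 mm across, 4 mm high) on the plate's top marks each.
- stand_top (a point): Centre of the top face of the wooden storage stand, a fixed block 70 (x) x 150 (y) x 22 mm high, axes as the stand's. Two thin pegs (7 mm across) at y = +-58 mm rise 9 mm from its top into the cover's holes; the cover lifts straight off.
- jig_top (a point): Centre of the flat top of the fixed steel drill jig, 110 (x) x 180 (y) x 30 mm high; 30 mm above the bench, z up. A flat bar 42 mm wide, 235 mm long lies fixed across it along x, level with its top. The cover belongs centred here, y along y (either way round): underside 11 mm above this point on the pin noses, 4 mm when dropped on the pins and floating on the springs, 0 fully home.
- jig_pin0 (a point): Top of the dowel pin at the jig's y = +58 mm, x = 0. The pin is 10 mm across, upright, and ends 11 mm above the jig's top; its upper 3.5 mm taper to a 5 mm wide nose.
- jig_pin1 (a point): Top of the other, equal dowel pin, at the jig's y = -58 mm, x = 0.
- lifter (a joint): Travel in m of four spring heads (10 mm across, at the jig's x = +-34, y = +-36 mm) that move as one: 0 up, 4 mm above the jig's top; it grows as they are pressed; 0.004 with the cover home. They push up with 7.5 N at 0, 12.3 N at 0.004, so the cover will not go home by its weight: 5 to 10 N more must be pressed and kept up.
- tape_measure_mid (a point): Middle of a yellow tape measure, 64 x 79 x 32 mm, loose on the bench; leave it alone.
- angle_iron_mid (a point): Underside centre of a short piece of angle iron, 99 x 42 x 42 mm, loose on the bench; leave it alone.
- spanner_mid (a point): Middle of a combination spanner 218 mm long, 37 mm wide, 9 mm thick, lying loose on the bench; leave it alone.
There are look-alikes about, which are no part of the job. Of the things shaped like the part that bears cover_grip, the aluminium one is meant.

How it is judged:
On the way, in this order (a step that is already met when the one before it is completed fails the run):
1. the cover is lifted clear of the stand, carried by its handle (z of cover_seat in the frame of stand_top above 0.012 m and contact force between the fingers and cover above 1 N and distance between the grasp point and cover_grip below 0.04 m and z of the grasp point in the frame of cover_grip below 0.02 m), for 0.2 s.
2. the cover has dropped onto both dowel pins of the jig (horizontal distance between cover_seat and jig_top below 0.003 m and z of cover_seat in the frame of jig_top below 0.0055 m and angle between the y axis of cover_seat and the y axis of jig_top, either way round below 0.04 rad), for 0.2 s.
At the end, for the whole second after the job is handed in: Cover on both dowels (centre within 2.5 mm, square within 0.04 rad, level within 0.025 rad), underside within 1.5 mm of the jig's top, springs down over 2.5 mm; gripper still holding the handle (over 2 N, grasp point within 40 mm of its centre, at most 20 mm above) (horizontal distance between cover_seat and jig_top below 0.0025 m and z of cover_seat in the frame of jig_top below 0.0015 m and angle between the y axis of cover_seat and the y axis of jig_top, either way round below 0.04 rad and angle between cover_seat's own z axis and vertical below 0.025 rad and value of joint lifter above 0.0025 m and contact force between the fingers and cover above 2 N and distance between the grasp point and cover_grip below 0.04 m and z of the grasp point in the frame of cover_grip below 0.02 m); the arm keeps its last pose, push and grip.
It fails at once if the tape measure, angle iron or spanner is moved more than 2 cm (distance of any of tape_measure_mid, angle_iron_mid, spanner_mid from where it was at the start of the episode above 0.02 m).
It also fails if it takes over 43 s, if anything falls off the work surface, if the arm or the gripper's body presses on something with over 40 N, if the wrist force passes 120 N, or if a joint passes its speed limit or range.

## Working session

There is one attempt and no reset: what is moved stays moved. The work goes in short steps, Python scripts to look and compute and a tool call to move; the robot and the scene stay as the last step left them, time stands still between calls to the robot, and variables do not carry over. Pictures are saved under pics/ and viewed, and the job is handed in when it is done.

Besides the shell and the picture viewer there is one more tool, called after ">>>" as a command line: name --argument value ..., lists and objects as JSON in quotes. drive_tool: Moves the arm, as the interface text tells. Shifts and turns lie within -1 to 1; 1 stands for 40 mm of shift or 180 degrees of turn. Its arguments: {"type":"object","properties":{"rows":{"type":"string"},"grip_force":{"type":"number"}},"required":["rows"]}

```bash
mkdir -p pics; ls; python3 - <<'E'
from workcell import *
import cv2,numpy as np
o=get_obs();print(o)
for n in ["side","top","wrist"]:
    c=read_camera(n);cv2.imwrite(f"pics/{n}0.png",c["pixels"][:,:,::-1]);np.savez(f"{n}0.npz",**c)
    print(n,c["fx"],c["fy"],c["cx"],c["cy"],c["R"],c["t"])
E
```

```text
pics
{'clock': 0.0, 'joint_positions': array([ 1.12828074e+00,  3.08968856e-01,  1.63523051e+00,  1.05529292e-05,
        1.19967253e+00, -6.96644699e-02]), 'qd': array([-0.00180676,  0.00083028, -0.0018505 ,  0.00085668,  0.00079614,
       -0.00095462]), 'joint_torque': array([ 1.69176339e-03, -4.15252769e+01, -2.76666194e+01, -7.69991721e-05,
        1.02464008e-02,  3.16335971e-06]), 'tool_pos': array([0.22731441, 0.58130267, 0.23004863]), 'ee_rot': array([[ 3.64274587e-01,  9.31291069e-01, -9.84892475e-04],
       [ 9.31288816e-01, -3.64275879e-01, -2.05549165e-03],
       [-2.27303359e-03, -1.68455975e-04, -9.99997402e-01]]), 'wrist_force': array([0.18714444, 0.17323102, 0.67908094]), 'torque': array([0.02858368, 0.00741922, 0.00753123]), 'grip_width': 1.0013657108215124}
side 517.3300075250687 517.3300075250687 287.8778600734076 208.55323911789483 [[-0.99731054 -0.07309372 -0.005384  ]
 [-0.02392038  0.39405212 -0.91877676]
 [ 0.06927839 -0.91617697 -0.39474076]] [0.60388098 0.09975321 1.39505998]
top 528.7434992593111 528.7434992593111 271.88788149114123 216.70371633503132 [[ 0.02422514 -0.99968544  0.00649377]
 [-0.99153666 -0.02485541 -0.1274255 ]
 [ 0.12754682 -0.00335191 -0.99182689]] [-0.03915464  0.60852921  1.67476078]
wrist 296.3910051526604 296.3910051526604 277.3146163908609 211.10410333854304 [[ 0.36301354  0.93177984 -0.00273797]
 [ 0.89501124 -0.34786845  0.27918169]
 [ 0.25918341 -0.10379725 -0.96023439]] [-0.62311497 -0.03879464  0.3790371 ]
```

View pics/top0.png

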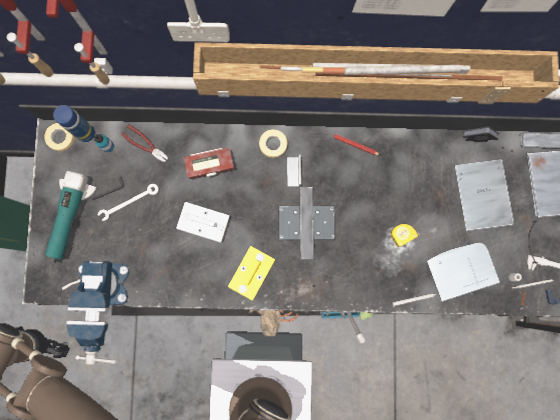

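View pics/side0.png

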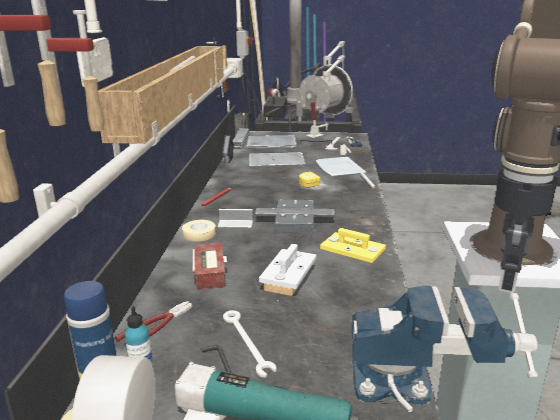

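View pics/wrist0.png

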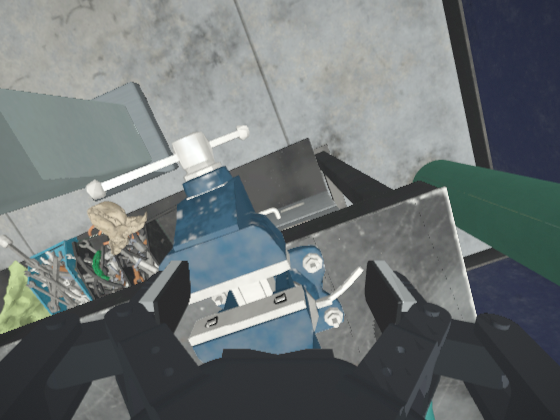

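```bash
cat > h.py <<'E'
import numpy as np,cv2
def world(c):
    d=c["depth"];v,u=np.mgrid[0:d.shape[0],0:d.shape[1]]
    P=np.stack([(u-c["cx"])/c["fx"]*d,(v-c["cy"])/c["fy"]*d,d],-1)
    return (P-c["t"])@c["R"]
def proj(c,X):
    p=c["R"]@np.asarray(X)+c["t"];return p[0]/p[2]*c["fx"]+c["cx"],p[1]/p[2]*c["fy"]+c["cy"]
def rect(P,m):
    q=(P[m][:,:2]*1000).astype(np.float32)
    return cv2.minAreaRect(q),len(q)
E
python3 - <<'E'
from h import *
c=dict(np.load("top0.npz"));W=world(c)
im=c["pixels"]
cv2.imwrite("pics/topz.png",cv2.resize(im[120:310,170:430,::-1],None,fx=3,fy=3,interpolation=cv2.INTER_CUBIC))
v,u=np.mgrid[0:420,0:560]
z=W[...,2]
b=lambda a0,a1,b0,b1:(u>=a0)&(u<a1)&(v>=b0)&(v<b1)
print("bench",np.median(z[b(330,380,260,290)]))
for n,m in [("cover plate",b(165,240,195,250)&(z>.026)&(z<.042)),("cover all",b(165,240,195,250)&(z>.02)),("handle",b(165,240,195,250)&(z>.05)),("jig",b(270,340,200,245)&(z>.02)),("bar+jig",b(270,340,180,265)&(z>.02)),("angle",b(280,305,150,190)&(z>.01)),("yellow",b(225,280,245,305)&(z>.01)),("tape",b(385,425,220,250)&(z>.01))]:
    r=rect(W,m);print(n,r,np.percentile(z[m],[5,50,95]))
m=b(165,240,195,250)&(z>.05);print(W[m].mean(0))
E
```

```text
bench 0.0009635076969168391
cover plate (((589.3912353515625, 201.8662567138672), (151.52833557128906, 90.48533630371094), 74.25387573242188), 1081) [0.02801541 0.03457721 0.04042854]
cover all (((537.5025024414062, 111.85966491699219), (372.76544189453125, 122.8967514038086), 59.83393859863281), 1300) [0.02766112 0.03548715 0.07380438]
handle (((510.9991760253906, 100.94497680664062), (336.1508483886719, 43.009552001953125), 52.06800079345703), 161) [0.06514095 0.0727547  1.73886917]
jig (((524.9034423828125, -128.12493896484375), (188.74147033691406, 290.7846374511719), 83.71446228027344), 2011) [0.02395646 0.0306498  0.03820586]
bar+jig (((553.600341796875, -130.72776794433594), (189.831787109375, 350.88360595703125), 82.9474868774414), 2375) [0.02394939 0.0306569  0.03840687]
angle (((612.4500122070312, -77.01534271240234), (89.7919692993164, 449.8231201171875), 86.48213958740234), 171) [0.01041794 0.02002253 0.04715993]
yellow (((429.06072998046875, 36.26654815673828), (170.2165069580078, 171.09466552734375), 88.45193481445312), 1032) [0.01039563 0.01462535 0.05189032]
tape (((506.40057373046875, -267.93280029296875), (99.67176055908203, 540.976806640625), 14.433412551879883), 437) [0.01462007 0.03182026 0.03944517]
[0.56378964 0.17339063 0.27881739]
```

View pics/topz.png

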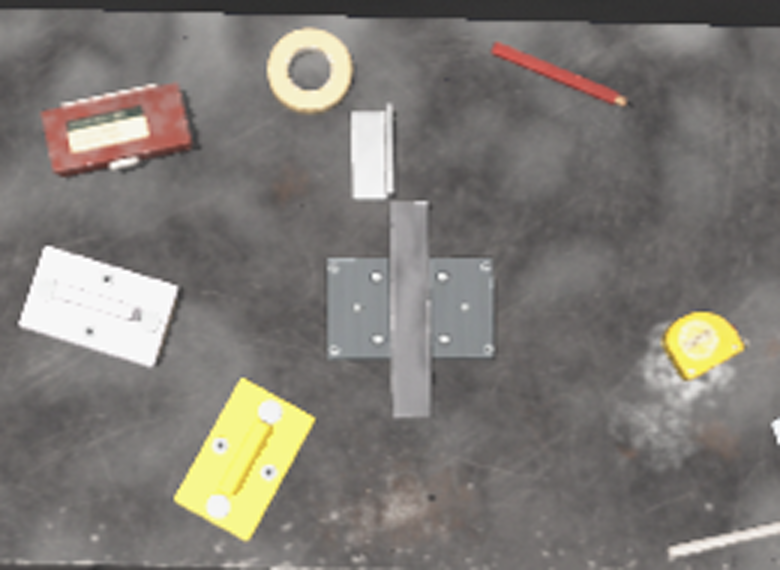

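```bash
cat >> h.py <<'E'
from scipy.spatial.transform import Rotation as Ro
def plan(o,target,yaw,n,wrapto=None,fin=0):
    """straight path to target TCP with tool-down, tool-x yaw (deg); n rows equal"""
    p=np.array(o["tool_pos"]);R=np.array(o["ee_rot"])
    y=np.deg2rad(yaw);Rt=np.array([[np.cos(y),np.sin(y),0],[np.sin(y),-np.cos(y),0],[0,0,-1.]])
    rv=Ro.from_matrix(R.T@Rt).as_rotvec()/n
    d=(np.asarray(target)-p)/n;out=[]
    for i in range(n):
        s=R.T@d/0.04;out.append(" ".join("%.3f"%x for x in list(s)+list(rv/np.pi))+f" {fin}")
        R=R@Ro.from_rotvec(rv).as_matrix()
    print("deg/row",np.rad2deg(np.linalg.norm(rv)),"mm/row",np.linalg.norm(d)*1000)
    print(";\n".join(out))
E
python3 - <<'E'
from h import *
from workcell import *
o=get_obs()
w=dict(np.load("wrist0.npz"));C=-w["R"].T@w["t"];print("cam in tool",o["ee_rot"].T@(C-o["tool_pos"]),o["ee_rot"].T@w["R"].T)
plan(o,[0.57,0.20,0.25],-16,14)
E
```

```text
cam in tool [-0.0005608  -0.06938839 -0.14279661] [[ 9.99998755e-01  1.51268835e-03 -4.49658807e-04]
 [-1.32692624e-03  9.60211619e-01  2.79270274e-01]
 [ 8.54216501e-04 -2.79269330e-01  9.60212431e-01]]
deg/row 6.045610862593883 mm/row 36.65013814640571
-0.412 0.818 -0.035 0.000 0.000 0.034 0;
-0.323 0.857 -0.035 0.000 0.000 0.034 0;
-0.231 0.886 -0.035 0.000 0.000 0.034 0;
-0.137 0.905 -0.035 0.000 0.000 0.034 0;
-0.040 0.915 -0.035 0.000 0.000 0.034 0;
0.056 0.914 -0.035 0.000 0.000 0.034 0;
0.152 0.903 -0.035 0.000 0.000 0.034 0;
0.246 0.882 -0.035 0.000 0.000 0.034 0;
0.338 0.851 -0.035 0.000 0.000 0.034 0;
0.426 0.811 -0.035 0.000 0.000 0.034 0;
0.509 0.761 -0.035 0.000 0.000 0.034 0;
0.586 0.704 -0.035 0.000 0.000 0.034 0;
0.657 0.638 -0.035 0.000 0.000 0.034 0;
0.720 0.565 -0.035 0.000 0.000 0.034 0
```

>>> drive_tool --rows "-0.41 0.82 -0.04 0 0 0.034 0;-0.32 0.86 -0.04 0 0 0.034 0;-0.23 0.89 -0.04 0 0 0.034 0;-0.14 0.9 -0.04 0 0 0.034 0;-0.04 0.91 -0.04 0 0 0.034 0;0.06 0.91 -0.04 0 0 0.034 0;0.15 0.9 -0.04 0 0 0.034 0;0.25 0.88 -0.04 0 0 0.034 0;0.34 0.85 -0.04 0 0 0.034 0;0.43 0.81 -0.04 0 0 0.034 0" --grip_force 60

```text
clock: 1.15
tool_pos: [0.4717, 0.3075, 0.2471]
ee_rot: [[0.992, 0.125, -0.0], [0.125, -0.992, -0.0], [-0.0, 0.0, -1.0]]
wrist_force: [1.2, 0.4, 0.3]
grip_width: 0.996
```

>>> drive_tool --rows "0.51 0.76 -0.04 0 0 0.034 0;0.59 0.7 -0.04 0 0 0.034 0;0.66 0.64 -0.04 0 0 0.034 0;0.72 0.56 -0.04 0 0 0.034 0;0 0 0 0 0 0 0;0 0 0 0 0 0 0"

```text
clock: 1.75
tool_pos: [0.5676, 0.1981, 0.2531]
ee_rot: [[0.956, -0.294, -0.001], [-0.294, -0.956, 0.0], [-0.001, 0.0, -1.0]]
wrist_force: [0.0, 0.2, 0.4]
grip_width: 0.999
```

```bash
cat > snap.py <<'E'
import sys
from h import *
from workcell import *
n,f=sys.argv[1:3]
c=read_camera(n);o=get_obs();np.savez(f+".npz",**c);cv2.imwrite(f"pics/{f}.png",c["pixels"][:,:,::-1])
print(o["clock"],o["tool_pos"],o["wrist_force"],np.rad2deg(np.arctan2(o["ee_rot"][1,0],o["ee_rot"][0,0])),o["ee_rot"][:,2],o["grip_width"],o["joint_positions"])
E
python3 snap.py wrist w1
```

```text
1.8 [0.56707365 0.19884771 0.25311585] [-0.29207068  0.33362988 -0.1983148 ] -17.031351830755842 [-1.58963181e-03  2.71378199e-04 -9.99998700e-01] 0.9984797585137054 [2.64448802e-01 2.43833691e-01 1.67015997e+00 7.19014890e-04
 1.22906251e+00 5.61460350e-01]
```

View pics/w1.png

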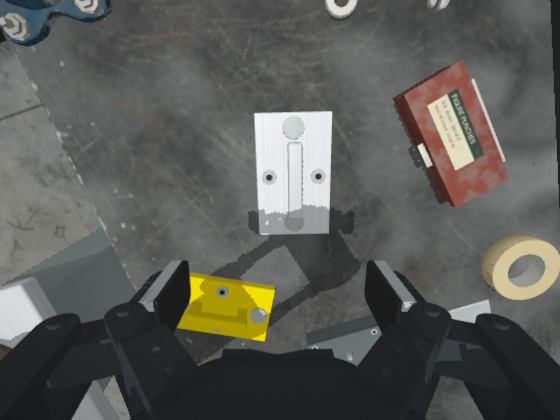

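```bash
cat >> h.py <<'E'
def blobrect(c,W,zlo,zhi,box):
    z=W[...,2];v,u=np.mgrid[0:420,0:560]
    a0,a1,b0,b1=box
    m=((u>=a0)&(u<a1)&(v>=b0)&(v<b1)&(z>zlo)&(z<zhi)).astype(np.uint8)
    n,l,s,cen=cv2.connectedComponentsWithStats(m)
    k=1+np.argmax(s[1:,4]);m=l==k
    q=(W[m][:,:2]*1000).astype(np.float32)
    print(cv2.minAreaRect(q),m.sum(),"zmed",np.median(z[m]),"mean",q.mean(0))
    return m
E
python3 - <<'E'
from h import *
c=dict(np.load("w1.npz"));W=world(c)
m=blobrect(c,W,.02,.2,(235,350,100,250))
m=blobrect(c,W,.055,.09,(235,350,100,250))
m=blobrect(c,W,.028,.039,(235,350,100,250))
print(W[127,292],W[223,293],W[160,295],W[190,295],W[200,360])
E
cat > t.py <<'E'
E
```

```text
((590.3029174804688, 200.284423828125), (150.56158447265625, 90.10820007324219), 74.18968963623047) 8894 zmed 0.03475929933131787 mean [591.59735 205.65303]
((590.4301147460938, 201.03280639648438), (85.20404052734375, 15.952877044677734), 74.27446746826172) 1139 zmed 0.0721459014800226 mean [590.8779  202.58989]
((590.3029174804688, 200.284423828125), (150.56158447265625, 90.10820007324219), 74.18968963623047) 7594 zmed 0.03457912642159014 mean [591.72235 206.1115 ]
[0.60506276 0.25742324 0.03675965] [0.57339191 0.1445191  0.03908562] [0.59709396 0.22409637 0.07155279] [0.5878855  0.19208307 0.07126429] [0.66873066 0.1369259  0.00151948]
```

```bash
python3 - <<'E'
from h import *
from workcell import *
c=dict(np.load("top0.npz"));W=world(c)
m=blobrect(c,W,.02,.045,(265,345,175,270))
print(W[222,289],W[222,325])
plan(get_obs(),[0.525,-0.11,0.25],0,9)
E
```

```text
((594.6997680664062, -135.79586791992188), (202.31629943847656, 199.2284698486328), 49.09605026245117) 2338 zmed 0.030597670289225266 mean [ 594.1277  -135.36073]
[ 0.59272657 -0.07974808  0.04481778] [ 0.59642907 -0.19664794  0.03822809]
deg/row 1.8923990187021094 mm/row 34.6351013167924
0.140 0.855 0.009 -0.000 0.000 -0.011 0;
0.111 0.859 0.009 -0.000 0.000 -0.011 0;
0.083 0.862 0.009 -0.000 0.000 -0.011 0;
0.054 0.864 0.009 -0.000 0.000 -0.011 0;
0.026 0.865 0.009 -0.000 0.000 -0.011 0;
-0.003 0.866 0.009 -0.000 0.000 -0.011 0;
-0.031 0.865 0.009 -0.000 0.000 -0.011 0;
-0.060 0.864 0.009 -0.000 0.000 -0.011 0;
-0.088 0.861 0.009 -0.000 0.000 -0.011 0
```

>>> drive_tool --rows "0.27 0.83 0 0 0 -0.01 0;0.25 0.85 0 0 0 -0.01 0;0.22 0.86 0 0 0 -0.01 0;0.19 0.86 0 0 0 -0.01 0;0.16 0.87 0 0 0 -0.01 0;0.13 0.87 0 0 0 -0.01 0;0.1 0.87 0 0 0 -0.01 0;0.07 0.87 0 0 0 -0.015 0;0.04 0.87 0 0 0 -0.01 0;0 0 0 0 0 0 0"

```text
clock: 2.8
tool_pos: [0.5712, -0.1198, 0.2536]
ee_rot: [[1.0, -0.0, -0.0], [-0.0, -1.0, -0.001], [-0.0, 0.001, -1.0]]
wrist_force: [0.5, -0.2, 0.3]
grip_width: 1.004
```

>>> drive_tool --rows "0 0 0 0 0 0 0;0 0 0 0 0 0 0"

```text
clock: 3.0
tool_pos: [0.5713, -0.1158, 0.2534]
ee_rot: [[1.0, 0.003, -0.001], [0.003, -1.0, 0.001], [-0.001, -0.001, -1.0]]
wrist_force: [0.5, -0.3, 0.3]
grip_width: 0.994
```

```bash
python3 snap.py wrist w2
```

```text
3.05 [ 0.57135843 -0.11579207  0.25351143] [ 0.21486688  0.14475675 -1.15257146] 0.18028508210384517 [-4.56985760e-04  7.37183011e-04 -9.99999624e-01] 0.9985361793749145 [-2.74959276e-01  2.08190089e-01  1.71295533e+00  6.23133260e-04
  1.22108727e+00 -2.78319365e-01]
```

View pics/w2.png

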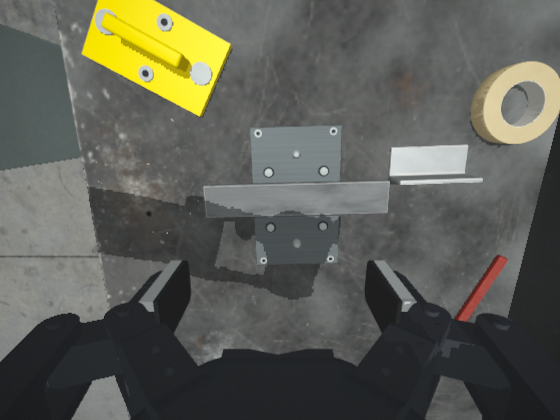

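```bash
python3 - <<'E'
from h import *
c=dict(np.load("w2.npz"));W=world(c)
m=blobrect(c,W,.02,.036,(195,395,115,275))
for a in [(195,395,115,183),(195,395,217,275),(195,395,120,275)]:
    blobrect(c,W,.02,.05,a)
def hit(u,v,z):
    d=c["R"].T@np.array([(u-c["cx"])/c["fx"],(v-c["cy"])/c["fy"],1]);C=-c["R"].T@c["t"]
    return C+d*(z-C[2])/d[2]
g=cv2.cvtColor(c["pixels"],cv2.COLOR_RGB2GRAY)
z=W[...,2]
v,u=np.mgrid[0:420,0:560]
for (a,b) in [(296,155),(297,244)]:
    m=(abs(u-a)<9)&(abs(v-b)<9)&(z>.0355)&(z<.05);print(W[m].mean(0),m.sum(),z[m].max(),hit(a,b,.041))
for a,b in [(268,173),(323,171),(270,228),(322,226)]:print(hit(a,b,.034))
for a,b in [(252,127),(340,126),(338,264),(257,264)]:print(hit(a,b,.030))
cv2.imwrite("pics/w2z.png",cv2.resize(c["pixels"][115:275,195:395,::-1],None,fx=4,fy=4,interpolation=cv2.INTER_CUBIC)[:600])
E
```

```text
((596.4619140625, -136.7911376953125), (203.65704345703125, 199.32456970214844), 49.748374938964844) 14970 zmed 0.030389866554562828 mean [ 596.3096  -132.21298]
((625.5579833984375, -80.822265625), (172.51763916015625, 69.4707260131836), 0.885907769203186) 5135 zmed 0.030461897487763717 mean [596.42523 -80.85966]
((597.9530639648438, -193.6458740234375), (110.69352722167969, 67.75750732421875), 0.7083375453948975) 3909 zmed 0.030555915139097334 mean [ 597.7773  -192.29636]
((596.4619140625, -136.7911376953125), (203.65704345703125, 199.32456970214844), 49.748374938964844) 15075 zmed 0.03039632057223321 mean [ 596.31    -132.19557]
[ 0.59432269 -0.07916073  0.03976281] 57 0.042798174002718126 [ 0.59437454 -0.0801074   0.041     ]
[ 0.59821087 -0.19408434  0.03979359] 46 0.04275094616868771 [ 0.59812117 -0.19346624  0.041     ]
[ 0.56090352 -0.10273489  0.034     ]
[ 0.62829848 -0.09998818  0.034     ]
[ 0.56315659 -0.17423311  0.034     ]
[ 0.63036048 -0.17119351  0.034     ]
[ 0.5419999  -0.04850631  0.03      ]
[ 0.6465839  -0.04693773  0.03      ]
[ 0.65523424 -0.22699532  0.03      ]
[ 0.54524863 -0.22751022  0.03      ]
```

View pics/w2z.png

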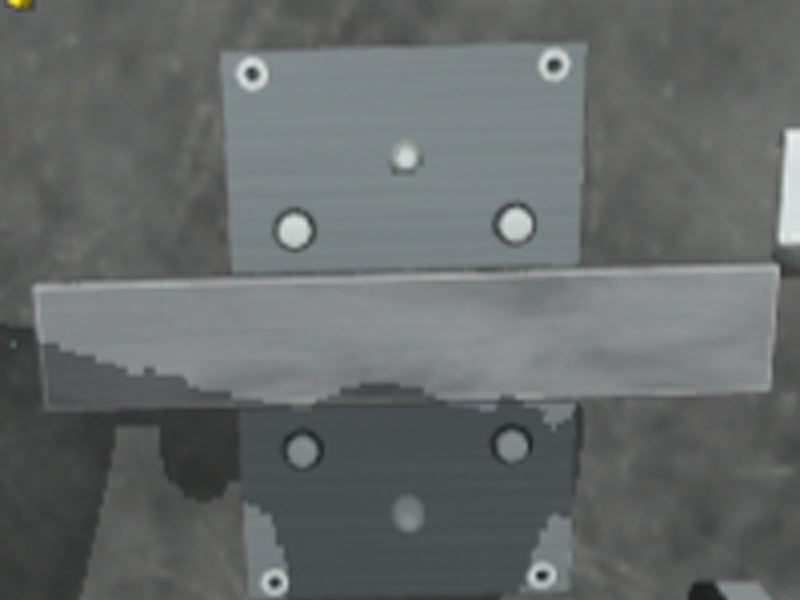

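```bash
cat > fitjig.py <<'E'
from h import *
from scipy.optimize import least_squares
c=dict(np.load("w2.npz"));W=world(c);z=W[...,2]
v,u=np.mgrid[0:420,0:560]
m=((u>195)&(u<395)&(v>115)&(v<275)&(z>.02)&(z<.05)).astype(np.uint8)
n,l,s,_=cv2.connectedComponentsWithStats(m);m=(l==1+np.argmax(s[1:,4])).astype(np.uint8)
cs,_=cv2.findContours(m,cv2.RETR_EXTERNAL,cv2.CHAIN_APPROX_NONE)
k=max(cs,key=len)[:,0,:].astype(float)
C=-c["R"].T@c["t"]
d=np.stack([(k[:,0]-c["cx"])/c["fx"],(k[:,1]-c["cy"])/c["fy"],np.ones(len(k))],-1)@c["R"]
P=(C+d*((.030-C[2])/d[:,2])[:,None])[:,:2]*1000
def box(q,a,b):
    w=np.abs(q)-[a,b];return np.linalg.norm(np.maximum(w,0),axis=1)+np.minimum(w.max(1),0)
def f(p):
    t=p[2];q=(P-p[:2])@np.array([[np.cos(t),-np.sin(t)],[np.sin(t),np.cos(t)]])
    return np.minimum(box(q,55,90),box(q,117.5,21))+0.5
r=least_squares(f,[596,-137,0.02],loss="soft_l1");print(r.x[:2],np.rad2deg(r.x[2]),np.sqrt(np.mean(r.fun**2)))
# sub pixel centroid of bright pins/heads
E
python3 fitjig.py
```

```text
[ 596.32543956 -136.86784981] 1.8040855750746625 0.5193672394247345
```

```bash
python3 - <<'E'
from h import *
from workcell import *
plan(get_obs(),[0.5904,0.2005,0.13],-15.8,9)
E
```

```text
deg/row 1.7755946921300285 mm/row 37.78730721794267
0.056 -0.878 0.344 -0.000 0.000 0.010 0;
0.029 -0.879 0.344 -0.000 0.000 0.010 0;
0.001 -0.880 0.344 -0.000 0.000 0.010 0;
-0.026 -0.880 0.344 -0.000 0.000 0.010 0;
-0.053 -0.878 0.343 -0.000 0.000 0.010 0;
-0.080 -0.876 0.343 -0.000 0.000 0.010 0;
-0.108 -0.873 0.343 -0.000 0.000 0.010 0;
-0.135 -0.870 0.343 -0.000 0.000 0.010 0;
-0.162 -0.865 0.343 -0.000 0.000 0.010 0
```

>>> drive_tool --rows "0.06 -0.88 0.34 0 0 0.01 0;0.03 -0.88 0.34 0 0 0.01 0;0 -0.88 0.34 0 0 0.01 0;-0.03 -0.88 0.34 0 0 0.01 0;-0.05 -0.88 0.34 0 0 0.01 0;-0.08 -0.88 0.34 0 0 0.01 0;-0.11 -0.87 0.34 0 0 0.01 0;-0.14 -0.87 0.34 0 0 0.01 0;-0.16 -0.87 0.34 0 0 0.01 0;0 0 0 0 0 0 0"

```text
clock: 4.05
tool_pos: [0.5893, 0.2043, 0.129]
ee_rot: [[0.962, -0.272, -0.004], [-0.272, -0.962, 0.001], [-0.004, -0.0, -1.0]]
wrist_force: [-0.1, -1.0, -0.2]
grip_width: 0.998
```

>>> drive_tool --rows "0 0 0 0 0 0 0;0 0 0 0 0 0 0"

```text
clock: 4.25
tool_pos: [0.5916, 0.1991, 0.1317]
ee_rot: [[0.961, -0.277, 0.0], [-0.277, -0.961, -0.0], [0.0, 0.0, -1.0]]
wrist_force: [0.8, -0.6, 0.0]
grip_width: 0.998
```

```bash
python3 snap.py wrist w3; python3 - <<'E'
from h import *
from workcell import *
c=dict(np.load("w3.npz"));W=world(c)
blobrect(c,W,.055,.09,(200,380,50,380))
blobrect(c,W,.028,.039,(200,380,50,380))
plan(get_obs(),[0.5904,0.2005,0.045],-15.8,4)
E
```

```text
4.3 [0.59193334 0.19861622 0.13191215] [ 0.3940947  -0.35342609 -0.02773328] -16.134844156942403 [ 8.06676920e-04 -1.12920321e-04 -9.99999668e-01] 1.001045724624778 [ 2.54165476e-01  4.12392962e-01  1.70909865e+00 -3.66440182e-04
  1.01934870e+00  5.35963452e-01]
((590.2721557617188, 201.22637939453125), (85.45475006103516, 15.493770599365234), 74.2566909790039) 2445 zmed 0.07223673192881908 mean [591.39343 204.29173]
((590.2745361328125, 200.43215942382812), (150.89146423339844, 90.47907257080078), 74.41822814941406) 15769 zmed 0.0345494734087304 mean [592.8076 208.9723]
deg/row 0.0845195561328403 mm/row 21.736522283449407
-0.013 -0.009 0.543 -0.000 -0.000 -0.000 0;
-0.013 -0.009 0.543 -0.000 -0.000 -0.000 0;
-0.013 -0.009 0.543 -0.000 -0.000 -0.000 0;
-0.013 -0.009 0.543 -0.000 -0.000 -0.000 0
```

View pics/w3.png

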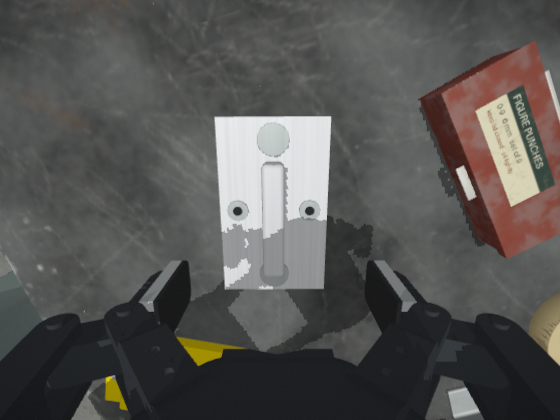

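>>> drive_tool --rows "-0.01 -0.01 0.54 0 0 0 0;-0.02 -0.01 0.54 0 0 0 0;-0.01 -0.01 0.54 0 0 0 0;-0.01 -0.01 0.54 0 0 -0.001 0;0 0 0 0 0 0 0;0 0 0 0 0 0 0;0 0 0 0 0 0 0"

```text
clock: 5.0
tool_pos: [0.5919, 0.2009, 0.0467]
ee_rot: [[0.961, -0.276, 0.003], [-0.276, -0.961, 0.001], [0.003, -0.002, -1.0]]
wrist_force: [0.7, -0.1, 0.1]
grip_width: 1.001
```

```bash
python3 snap.py wrist w4
```

```text
5.05 [0.59194698 0.2010418  0.04684473] [ 0.56120573 -0.45366543  0.37797187] -15.995535306276489 [ 3.33238029e-03  8.50760033e-04 -9.99994086e-01] 1.0008305096434054 [ 2.57779752e-01  5.28146163e-01  1.74089642e+00 -3.52056175e-05
  8.69110901e-01  5.36974611e-01]
```

View pics/w4.png

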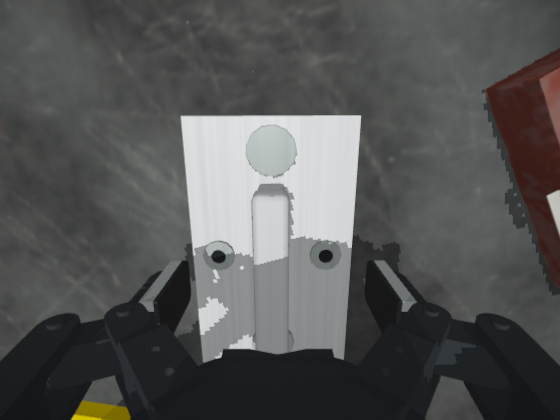

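>>> drive_tool --rows "-0.04 0 0.02 0 0 0 0;0 0 0 0 0 0 120;0 0 0 0 0 0 255;0 0 0 0 0 0 255;0 0 0 0 0 0 255;0 0 0 0 0 0 255;0 0 0 0 0 0 255;0 0 0 0 0 0 255" --grip_force 90

```text
clock: 5.85
tool_pos: [0.589, 0.2016, 0.0443]
ee_rot: [[0.961, -0.275, 0.0], [-0.275, -0.961, 0.0], [0.0, -0.0, -1.0]]
wrist_force: [0.1, -0.0, 1.5]
grip_width: 0.17
```

```bash
python3 snap.py wrist w5
```

```text
5.9 [0.58901616 0.20154326 0.04426718] [-0.24107754 -0.03012908  1.43891055] -15.957134890974787 [ 4.39272543e-04  9.70284016e-05 -9.99999899e-01] 0.1697732992651122 [ 2.59759804e-01  5.29420160e-01  1.74560690e+00 -2.50101418e-05
  8.66116141e-01  5.38280501e-01]
```

View pics/w5.png

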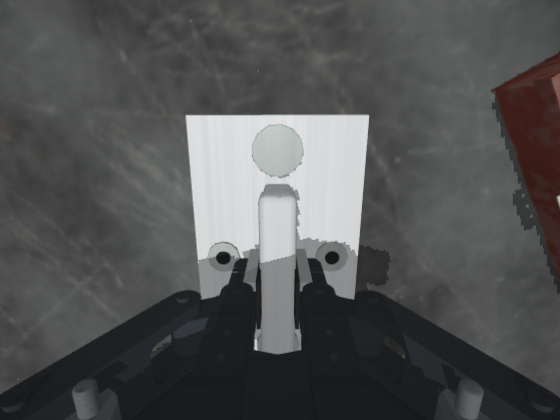

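>>> drive_tool --rows "0 0 -0.3 0 0 0 255;0 0 -0.3 0 0 0 255;0 0 -0.3 0 0 0 255;0 0 -0.5 0 0 0 255;0 0 -0.5 0 0 0 255;0 0 0 0 0 0 255;0 0 0 0 0 0 255;0 0 0 0 0 0 255"

```text
clock: 6.7
tool_pos: [0.5875, 0.2012, 0.1189]
ee_rot: [[0.961, -0.275, -0.003], [-0.275, -0.961, -0.001], [-0.002, 0.001, -1.0]]
wrist_force: [0.5, 0.2, -5.1]
grip_width: 0.174
```

```bash
python3 snap.py wrist w6; python3 snap.py side s6;python3 - <<'E'
from h import *
from workcell import *
plan(get_obs(),[0.5963,-0.1369,0.12],1.8,10,fin=255)
s=cv2.imread("pics/s6.png");cv2.imwrite("pics/s6z.png",cv2.resize(s[180:330,200:400],None,fx=4,fy=4))
E
```

```text
6.75 [0.58738172 0.20111696 0.11853653] [ 1.1943194  -0.66646338 -5.58830929] -15.96378444130555 [-3.03300729e-03 -8.09339392e-04 -9.99995073e-01] 0.1683993799197031 [ 2.59764255e-01  4.25278159e-01  1.72171504e+00 -3.74928121e-06
  9.97738594e-01  5.38384721e-01]
6.8 [0.58742523 0.20114635 0.11845577] [-1.47148023  0.31556592 -4.74687425] -15.956193332666231 [-3.05069705e-03 -8.42363704e-04 -9.99994992e-01] 0.16534230690005297 [ 2.59806029e-01  4.25482694e-01  1.72160567e+00 -3.61705411e-05
  9.97669003e-01  5.38311574e-01]
deg/row 1.775698422728955 mm/row 33.81663507824585
0.254 0.806 -0.003 0.000 0.000 -0.010 255;
0.229 0.814 -0.003 0.000 0.000 -0.010 255;
0.203 0.821 -0.003 0.000 0.000 -0.010 255;
0.178 0.827 -0.003 0.000 0.000 -0.010 255;
0.152 0.832 -0.003 0.000 0.000 -0.010 255;
0.126 0.836 -0.003 0.000 0.000 -0.010 255;
0.100 0.839 -0.004 0.000 0.000 -0.010 255;
0.074 0.842 -0.004 0.000 0.000 -0.010 255;
0.048 0.844 -0.004 0.000 0.000 -0.010 255;
0.022 0.845 -0.004 0.000 0.000 -0.010 255
```

View pics/w6.png

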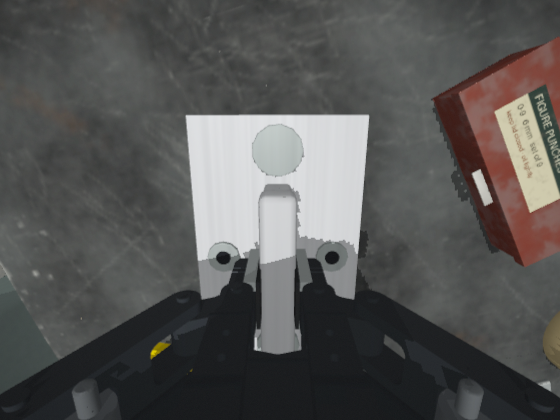

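View pics/s6z.png

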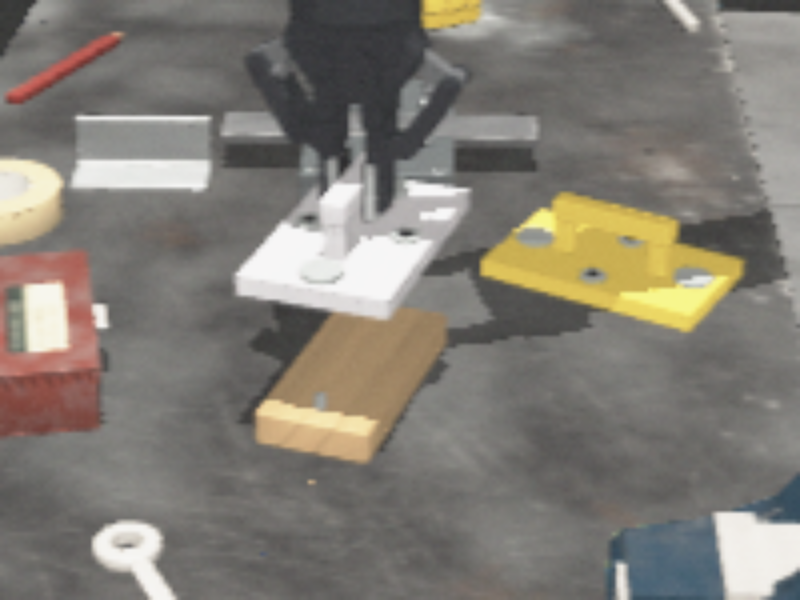

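```bash
cat > cov.py <<'E'
from h import *
import sys
from scipy.optimize import least_squares
def cover(f,pos,rot,verbose=1):
    """pose of cover centre in tool frame from wrist picture: fit visible outline (u,v) at plate-top depth"""
    c=dict(np.load(f));W=world(c)
    T=(W-pos)@rot   # tool coords
    v,u=np.mgrid[0:420,0:560]
    m=(u>150)&(u<410)&(v>60)&(v<245)&(T[...,2]>-.004)&(T[...,2]<.018)
    n,l,s,_=cv2.connectedComponentsWithStats(m.astype(np.uint8));m=l==1+np.argmax(s[1:,4])
    # plane of plate (exclude cap/bush/handle)
    zz=np.median(T[m][:,2]);mm=m&(abs(T[...,2]-zz)<.003)
    A=np.c_[T[mm][:,:2],np.ones(mm.sum())];k,_,_,_=np.linalg.lstsq(A,T[mm][:,2],rcond=None)
    print("plate z in tool mm",zz*1e3,"tilt deg x,y",np.rad2deg(k[:2]),"at0",k[2]*1e3)
    P=T[m][:,:2]*1e3
    L=[];Rr=[];Tp=[]
    for r in range(130,240,2):
        x=np.where(m[r])[0]
        if len(x)>50:L.append(T[r,x[0],:2]);Rr.append(T[r,x[-1],:2])
    for q in range(200,360,3):
        y=np.where(m[:,q])[0]
        if len(y)>20:Tp.append(T[y[0],q,:2])
    L,Rr,Tp=[np.array(a)*1e3 for a in(L,Rr,Tp)]
    fl=np.polyfit(L[:,1],L[:,0],1);fr=np.polyfit(Rr[:,1],Rr[:,0],1);ft=np.polyfit(Tp[:,0],Tp[:,1],1)
    print("left",fl,"right",fr,"top",ft)
    ay=-(fl[0]+fr[0])/2  # not used
    print("slopes deg",np.rad2deg([fl[0],fr[0],-ft[0]]),"x mid at y=0",(fl[1]+fr[1])/2,"width",fr[1]-fl[1],"far edge y",ft[1],"centre y",ft[1]+75)
if __name__=="__main__":
    from workcell import *
    o=get_obs();cover(sys.argv[1],o["tool_pos"],o["ee_rot"])
E
python3 cov.py w6.npz
```

```text
plate z in tool mm 9.341359555848616 tilt deg x,y [0.0286732  0.02605784] at0 9.421879835357148
left [ 3.13408146e-03 -4.29284292e+01] right [2.97986620e-03 4.65619821e+01] top [-2.73748677e-03 -7.44984604e+01]
slopes deg [0.17956964 0.17073376 0.15684644] x mid at y=0 1.8167764504225126 width 89.49041135016051 far edge y -74.49846035596576 centre y 0.5015396440342386
```

>>> drive_tool --rows "0.25 0.81 0 0 0 -0.01 255;0.22 0.81 0 0 0 -0.01 255;0.2 0.82 0 0 0 -0.01 255;0.17 0.83 0 0 0 -0.01 255;0.15 0.83 0.1 0 0 -0.01 255;0.12 0.84 0.1 0 0 -0.01 255;0.09 0.84 0.1 0 0 -0.01 255;0.07 0.84 0.1 0 0 -0.01 255;0.04 0.84 0.1 0 0 -0.01 255;0.02 0.84 0.1 0 0 -0.008 255"

```text
clock: 7.8
tool_pos: [0.5952, -0.1371, 0.0947]
ee_rot: [[1.0, 0.03, -0.002], [0.03, -1.0, 0.001], [-0.002, -0.001, -1.0]]
wrist_force: [0.4, -0.3, -4.9]
grip_width: 0.17
```

>>> drive_tool --rows "0 0 0 0 0 0 255;0 0 0 0 0 0 255;0 0 0 0 0 0 255"

```text
clock: 8.1
tool_pos: [0.5954, -0.1351, 0.0953]
ee_rot: [[1.0, 0.029, -0.002], [0.029, -1.0, 0.001], [-0.002, -0.001, -1.0]]
wrist_force: [-0.0, -0.1, -5.5]
grip_width: 0.17
```

```bash
python3 snap.py wrist w7; python3 cov.py w7.npz; python3 snap.py side s7;python3 - <<'E'
from h import *
from workcell import *
plan(get_obs(),[0.5945,-0.1364,0.067],1.63,4,fin=255)
s=cv2.imread("pics/s7.png");cv2.imwrite("pics/s7z.png",cv2.resize(s[150:300,200:400],None,fx=4,fy=4))
E
```

```text
8.15 [ 0.59562082 -0.13482827  0.09553416] [ 0.03506285  0.55228204 -5.15497881] 1.7268339486710669 [-1.21551899e-03  8.02511876e-04 -9.99998939e-01] 0.17044304734982066 [-2.94121938e-01  4.37799264e-01  1.75871515e+00  5.12314393e-04
  9.46474270e-01 -3.24560138e-01]
plate z in tool mm 9.99474263457116 tilt deg x,y [0.11925652 0.01388986] at0 10.064808118907976
left [ 3.37054959e-03 -4.34402191e+01] right [-1.67475540e-03  4.57811738e+01] top [-9.34694434e-03 -7.39503300e+01]
slopes deg [ 0.19311827 -0.09595642  0.53554046] x mid at y=0 1.1704773784809142 width 89.22139293157255 far edge y -73.95032995588102 centre y 1.049670044118983
8.2 [ 0.59581864 -0.13476412  0.09575265] [-0.22822231  0.96457995 -5.64951768] 1.749780270476952 [-7.75565117e-04  5.25021969e-04 -9.99999561e-01] 0.16864574933146942 [-2.93855288e-01  4.37537019e-01  1.75857003e+00  3.42508224e-04
  9.46380026e-01 -3.24594870e-01]
deg/row 0.03281002794694917 mm/row 7.207331190269445
-0.008 0.010 0.180 -0.000 0.000 0.000 255;
-0.008 0.010 0.180 -0.000 0.000 0.000 255;
-0.008 0.010 0.180 -0.000 0.000 0.000 255;
-0.009 0.010 0.180 -0.000 0.000 0.000 255
```

View pics/w7.png

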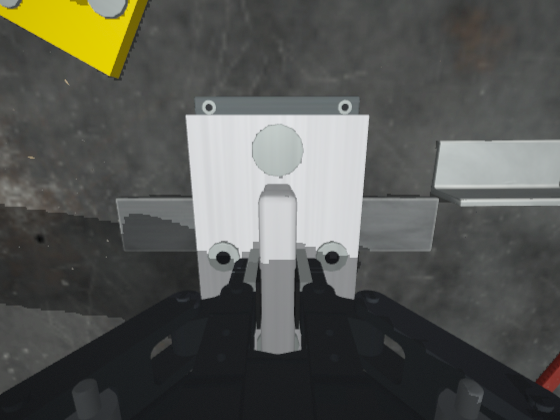

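View pics/s7z.png

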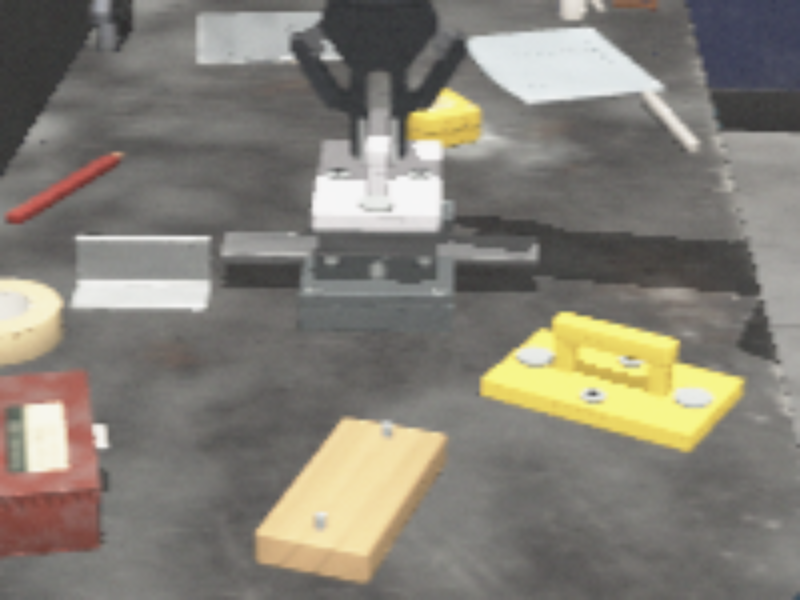

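```bash
cat > rel.py <<'E'
from h import *
import sys
c=dict(np.load(sys.argv[1]))
g=cv2.cvtColor(c["pixels"],cv2.COLOR_RGB2GRAY).astype(float);d=c["depth"]
C=-c["R"].T@c["t"]
def hit(u,v,z):
    k=c["R"].T@np.array([(u-c["cx"])/c["fx"],(v-c["cy"])/c["fy"],1]);return (C+k*(z-C[2])/k[2])*1e3
W=world(c);z=W[...,2]
zp=float(np.median(z[180:220,200:240]));print("plate top z",zp)
def edges(m,rows,lo,hi):
    l=[];r=[]
    for q in rows:
        x=np.where(m[q,lo:hi])[0]+lo;l.append((x[0]-.5,q));r.append((x[-1]+.5,q))
    return np.array(l),np.array(r)
v,u=np.mgrid[0:420,0:560]
mj=(z>.02)&(z<.034)
bl,_=edges(mj,range(206,245),100,186);_,br=edges(mj,range(206,245),370,460 if len(sys.argv)<3 else int(sys.argv[2]))
L=np.median([hit(a,b,.03) for a,b in bl],0);R=np.median([hit(a,b,.03) for a,b in br],0);print("bar ends",L,R,"mid",(L+R)/2)
mp=abs(z-zp)<.005
pl,pr=edges(mp,range(130,200),150,410)
Lp=np.array([hit(a,b,zp) for a,b in pl]);Rp=np.array([hit(a,b,zp) for a,b in pr])
print("plate sides",Lp[0],Lp[-1],Rp[0],Rp[-1]);
for nm,A in(("L",Lp),("R",Rp)):
    f=np.polyfit(A[:,1],A[:,0],1);print(nm,"slope deg",np.rad2deg(-f[0]))
# far edges per column
def topedge(m,cols,lo,hi):
    return np.array([(q,np.where(m[lo:hi,q])[0][0]+lo-.5) for q in cols])
J=np.array([hit(a,b,.03) for a,b in topedge(mj,range(215,345),80,125)])
P=np.array([hit(a,b,zp) for a,b in topedge(mp,range(200,355),100,140)])
for nm,A in(("jig",J),("plate",P)):
    f=np.polyfit(A[:,0],A[:,1],1);print(nm,"far edge",np.median(A,0),"deg",np.rad2deg(f[0]))
T=np.array([hit(a,b,.03) for a,b in topedge(mj,list(range(125,180))+list(range(375,430)),150,225)])
f=np.polyfit(T[:,0],T[:,1],1);print("bar far edge yaw",np.rad2deg(f[0]),"y",np.median(T[:,1]))
E
python3 rel.py w7.npz
```

```text
plate top z 0.08559342558706837
bar ends [ 479.32289816 -140.25165852   30.        ] [ 713.3223627  -132.91485121   30.        ] mid [ 596.32263043 -136.58325486   30.        ]
plate sides [549.56851766 -69.10469506  85.59342559] [ 550.81357741 -104.40504345   85.59342559] [639.49779213 -66.34627668  85.59342559] [ 640.92359878 -101.59452055   85.59342559]
L slope deg 1.938031465122291
R slope deg 1.908598965858254
jig far edge [595.40788373 -47.3018465   30.        ] deg 1.7268940964003705
plate far edge [594.34045919 -60.39872242  85.59342559] deg 2.2796045696808673
bar far edge yaw 1.7859082233866297 y -114.87748052076145
```

>>> drive_tool --rows "-0.01 0.02 0.18 0 0 0 255;-0.01 0.02 0.18 0 0 0 255;0 0 0.18 0 0 0 255;0 0 0.14 0 0 0 255;0 0 0 0 0 0 255;0 0 0 0 0 0 255;0 0 0 0 0 0 255"

```text
clock: 8.9
tool_pos: [0.5957, -0.1378, 0.0692]
ee_rot: [[1.0, 0.029, 0.001], [0.029, -1.0, -0.0], [0.001, 0.0, -1.0]]
wrist_force: [-0.5, -0.4, -4.2]
grip_width: 0.169
```

```bash
python3 snap.py wrist w8; python3 rel.py w8.npz
```

```text
8.95 [ 0.59577326 -0.13779922  0.06931873] [ 1.02300816  0.18276372 -4.22033077] 1.6730225978761921 [ 9.35882780e-04 -2.73296318e-04 -9.99999525e-01] 0.16610672259509307 [-2.98501501e-01  4.74980929e-01  1.76763728e+00  1.79284346e-05
  8.97999574e-01 -3.27712280e-01]
plate top z 0.05928023575020269
bar ends [ 481.51738191 -133.85656109   30.        ] [ 713.08687762 -126.78427155   30.        ] mid [ 597.30212977 -130.32041632   30.        ]
plate sides [549.86522126 -71.77444595  59.28023575] [ 551.09367344 -107.08105808   59.28023575] [639.83937673 -69.02496745  59.28023575] [ 641.27860695 -104.32605505   59.28023575]
L slope deg 1.9370099750758991
R slope deg 1.8723434796809826
jig far edge [595.5476646  -46.95779549  30.        ] deg 1.7513428985869854
plate far edge [594.64404661 -63.53716858  59.28023575] deg 2.277291136669203
bar far edge yaw 1.7502702986652248 y -114.61050371871204
```

View pics/w8.png

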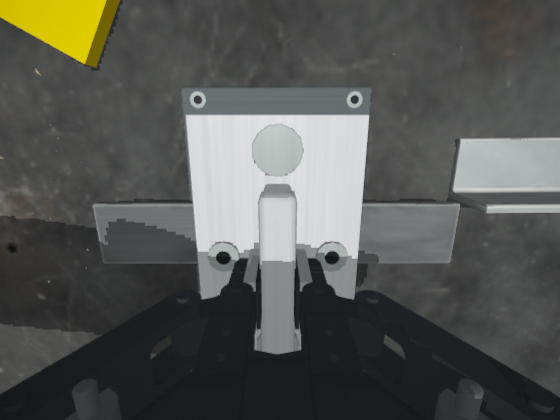

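>>> drive_tool --rows "-0.02 -0.04 0.05 0 0 0 255;0 0 0.05 0 0 0 255;0 0 0 0 0 0 255;0 0 0 0 0 0 255;0 0 0 0 0 0 255"

```text
clock: 9.45
tool_pos: [0.5945, -0.136, 0.0649]
ee_rot: [[1.0, 0.029, 0.0], [0.029, -1.0, -0.0], [0.0, 0.0, -1.0]]
wrist_force: [-0.7, -0.2, -5.2]
grip_width: 0.168
```

```bash
python3 snap.py wrist w9; sed -i 's/100,186/85,186/' rel.py; python3 rel.py w9.npz
```

```text
9.5 [ 0.59458244 -0.13610325  0.06498989] [-0.28581712  0.14661568 -3.71741611] 1.6806567454332006 [ 2.54598285e-04 -9.47828003e-05 -9.99999963e-01] 0.1716021196016337 [-2.96396856e-01  4.79213782e-01  1.77215305e+00 -2.09611710e-05
  8.89954642e-01 -3.25716645e-01]
plate top z 0.05504442280020441
bar ends [ 479.14718996 -130.75468945   30.        ] [ 710.96152324 -123.60911356   30.        ] mid [ 595.0543566 -127.1819015   30.       ]
plate sides [548.67418126 -70.07367205  55.0444228 ] [ 549.90727849 -105.38359739   55.0444228 ] [638.64541167 -67.31679431  55.0444228 ] [ 640.0848942  -102.60891355   55.0444228 ]
L slope deg 1.9599941265385683
R slope deg 1.8734152880739894
jig far edge [594.37424714 -47.29516114  30.        ] deg 1.7478239200711965
plate far edge [593.45891923 -61.83264498  55.0444228 ] deg 2.2801313333323416
bar far edge yaw 1.7675970532444356 y -114.37426705168664
```

>>> drive_tool --rows "0 0 0.04 0 0 0 255;0 0 0.04 0 0 0 255;0 0 0.04 0 0 0 255;0 0 0 0 0 0 255;0 0 0 0 0 0 255"

```text
clock: 10.0
tool_pos: [0.5944, -0.136, 0.0599]
ee_rot: [[1.0, 0.029, -0.0], [0.029, -1.0, 0.0], [-0.0, -0.0, -1.0]]
wrist_force: [-0.0, 0.6, -4.7]
grip_width: 0.172
```

>>> drive_tool --rows "0 0 0.04 0 0 0 255;0 0 0.04 0 0 0 255;0 0 0 0 0 0 255;0 0 0 0 0 0 255"

```text
clock: 10.4
tool_pos: [0.5944, -0.136, 0.0568]
ee_rot: [[1.0, 0.029, -0.0], [0.029, -1.0, 0.0], [-0.0, -0.0, -1.0]]
wrist_force: [-0.5, -0.1, -5.7]
grip_width: 0.167
```

```bash
python3 snap.py wrist w10;python3 rel.py w10.npz
```

```text
10.45 [ 0.59440143 -0.13600338  0.05680625] [ 0.39686905  0.09639216 -4.16137042] 1.6809600498550183 [-2.16989203e-04  7.11371646e-05 -9.99999974e-01] 0.17107333251127502 [-2.96337681e-01  4.91260262e-01  1.77438363e+00  6.08018231e-06
  8.76177065e-01 -3.25679853e-01]
plate top z 0.04692053939198937Traceback (most recent call last):
  File "rel.py", line 17, in <module>
    bl,_=edges(mj,range(206,245),85,186);_,br=edges(mj,range(206,245),370,460 if len(sys.argv)<3 else int(sys.argv[2]))
         ~~~~~^^^^^^^^^^^^^^^^^^^^^^^^^^
  File "rel.py", line 13, in edges
    x=np.where(m[q,lo:hi])[0]+lo;l.append((x[0]-.5,q));r.append((x[-1]+.5,q))
                                           ~^^^
IndexError: index 0 is out of bounds for axis 0 with size 0
```

View pics/w10.png

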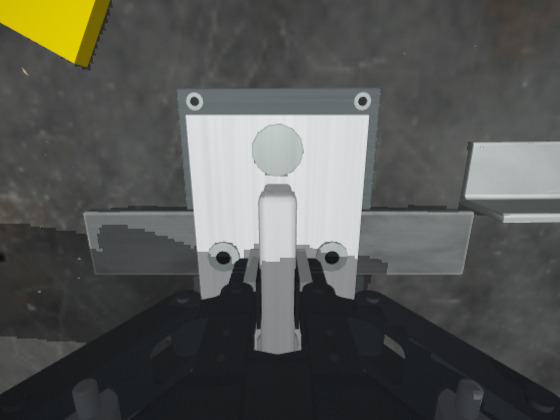

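>>> drive_tool --rows "0 0 0.03 0 0 0 255;0 0 0 0 0 0 255;0 0 0 0 0 0 255;0 0 0 0 0 0 255;0 0 0 0 0 0 255" --grip_force 110

```text
clock: 10.95
tool_pos: [0.5947, -0.1361, 0.0563]
ee_rot: [[1.0, 0.029, 0.0], [0.029, -1.0, -0.0], [0.0, 0.0, -1.0]]
wrist_force: [-2.7, 0.2, 2.2]
grip_width: 0.165
```

>>> drive_tool --rows "0 0 0.03 0 0 0 255;0 0 0.03 0 0 0 255;0 0 0 0 0 0 255;0 0 0 0 0 0 255;0 0 0 0 0 0 255"

```text
clock: 11.45
tool_pos: [0.5948, -0.1361, 0.0538]
ee_rot: [[1.0, 0.029, 0.0], [0.029, -1.0, -0.0], [0.0, 0.0, -1.0]]
wrist_force: [-2.8, 1.1, 4.9]
grip_width: 0.163
```

>>> drive_tool --rows "-0.01 0 0.03 0 0 0 255;0 0 0.03 0 0 0 255;0 0 0 0 0 0 255;0 0 0 0 0 0 255;0 0 0 0 0 0 255"

```text
clock: 11.95
tool_pos: [0.5947, -0.1361, 0.0523]
ee_rot: [[1.0, 0.029, 0.001], [0.029, -1.0, -0.0], [0.001, 0.0, -1.0]]
wrist_force: [-4.1, 0.5, 9.2]
grip_width: 0.163
```

>>> drive_tool --rows "0 0 0.02 0 0 0 255;0 0 0 0 0 0 255;0 0 0 0 0 0 255"

```text
clock: 12.25
tool_pos: [0.5948, -0.1361, 0.0523]
ee_rot: [[1.0, 0.029, 0.001], [0.029, -1.0, -0.0], [0.001, 0.0, -1.0]]
wrist_force: [-4.6, 1.2, 13.3]
grip_width: 0.167
```

>>> drive_tool --rows "-0.01 0 0.02 0 0 0 255;0 0 0 0 0 0 255;0 0 0 0 0 0 255;0 0 0 0 0 0 255;0 0 0 0 0 0 255;0 0 0 0 0 0 255"

```text
clock: 12.85
tool_pos: [0.5948, -0.1361, 0.0523]
ee_rot: [[1.0, 0.029, 0.001], [0.029, -1.0, -0.0], [0.001, 0.0, -1.0]]
wrist_force: [-7.5, 3.0, 16.1]
grip_width: 0.167
```

```bash
python3 snap.py wrist w11;python3 snap.py side s11;python3 snap.py top t11; python3 cov.py w11.npz; python3 - <<'E'
from h import *
s=cv2.imread("pics/s11.png");cv2.imwrite("pics/s11z.png",cv2.resize(s[150:250,230:380],None,fx=5,fy=5,interpolation=cv2.INTER_CUBIC))
c=dict(np.load("w11.npz"));W=world(c);z=W[...,2]
print("plate z",np.median(z[190:215,210:240]),np.median(z[190:215,310:345]),np.median(z[118:124,200:240]),"jig z",np.median(z[95:108,220:330]),"bar",np.median(z[225:250,120:170]),np.median(z[225:250,390:440]))
E
```

```text
12.9 [ 0.59474674 -0.13612817  0.05228916] [-6.9820992   3.00316437 16.51783528] 1.681519227643325 [ 1.42904276e-03 -1.36364558e-04 -9.99998970e-01] 0.16441160259100193 [-2.96515373e-01  4.97779676e-01  1.77583877e+00  3.76765906e-04
  8.66567718e-01 -3.26107026e-01]
12.95 [ 0.59475987 -0.1361298   0.05229147] [-6.05063356  2.45655603 15.90213473] 1.6827709766178647 [ 1.47144598e-03 -1.72609940e-04 -9.99998903e-01] 0.16638389593195288 [-2.96499998e-01  4.97772330e-01  1.77584453e+00  3.47524587e-04
  8.66518151e-01 -3.26094557e-01]
13.0 [ 0.59472623 -0.13612278  0.05225822] [-7.10752207  2.26084274 16.55119862] 1.6807196794736932 [ 1.39394254e-03 -1.38668191e-04 -9.99999019e-01] 0.16719559930046435 [-2.96510254e-01  4.97809941e-01  1.77587188e+00  3.60417981e-04
  8.66537235e-01 -3.26077392e-01]
plate z in tool mm 9.758208533578784 tilt deg x,y [ 0.11997689 -0.0243444 ] at0 9.802447250699569
left [ 3.02280776e-03 -4.33123176e+01] right [2.68053863e-03 4.61064755e+01] top [-9.07752853e-03 -7.42869294e+01]
slopes deg [0.17319413 0.15358355 0.52010407] x mid at y=0 1.3970789679513267 width 89.41879304810672 far edge y -74.28692939748827 centre y 0.7130706025117348
plate z 0.04238201581854856 0.042378784484185424 0.042363570427728044 jig z 0.030393692453440244 bar 0.030330624138690785 0.03017743559098027
```

View pics/s11z.png

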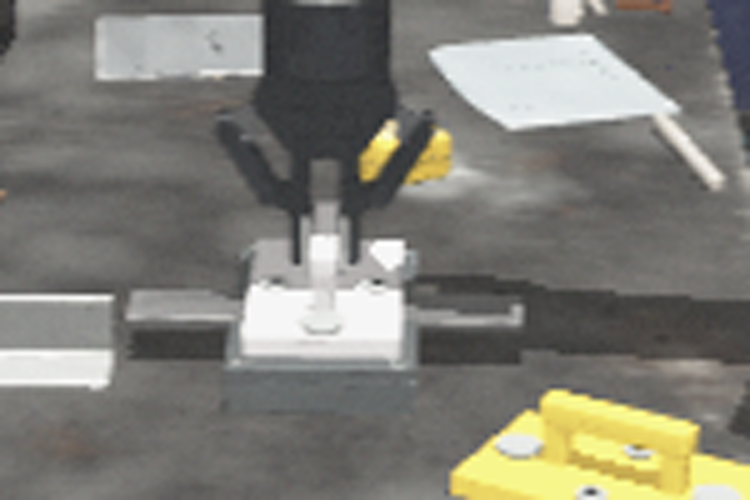

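View pics/w11.png

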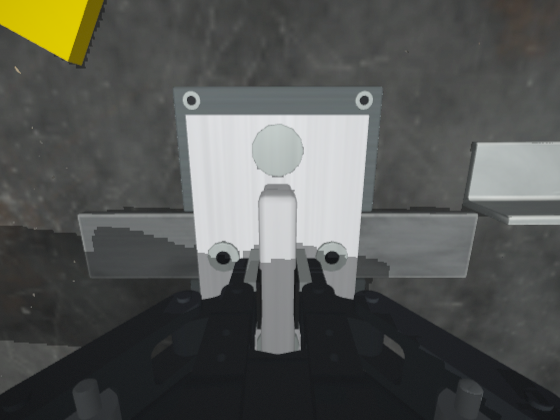

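>>> drive_tool --rows "0 0 0 0 0 0 255;0 0 0 0 0 0 255;0 0 0 0 0 0 255;0 0 0 0 0 0 255;0 0 0 0 0 0 255;0 0 0 0 0 0 255;0 0 0 0 0 0 255;0 0 0 0 0 0 255"

```text
clock: 13.8
tool_pos: [0.5947, -0.1361, 0.0523]
ee_rot: [[1.0, 0.029, 0.001], [0.029, -1.0, -0.0], [0.001, 0.0, -1.0]]
wrist_force: [-6.5, 1.5, 16.5]
grip_width: 0.163
```

Steady. Handing in.

```bash
python3 - <<'E'
from workcell import *
close_job()
o=get_obs();print(o["clock"],o["tool_pos"],o["wrist_force"],o["grip_width"])
E
```

```text
the job is handed in; nothing more can be done
the job is handed in; nothing more can be done
```

I lifted the aluminium cover off its stand by the handle and lowered it onto both jig dowels. I then pressed it home and handed the job in at 13.8 s, still gripping the handle at a set force of 110 N.

- **Fully home:** the plate's top measured 12.0 mm above the jig's top, which matches the plate's own thickness. The tool height stayed at 52.3 mm while the push grew, so the cover had bottomed out.
- **Push:** the wrist force held steady at about 16.5 N upward over the last second, against springs that need 5 to 10 N beyond the cover's weight.
- **Square and level:** the plate's tilt measured about 0.1°. Just before insertion its side edges were at about 1.9° against the jig's 1.8°, and the two centres agreed to about 0.3 mm. One edge fit (the plate's far edge) read about 0.5° off the others; I took that as a measuring error.
- **Offset and side force:** the camera put the cover's centre 1 to 2 mm off the gripper's centre line, so I aligned cover and jig in the same image. A side force of about 7 N in x remained; it was steady and I left it.
- **Other items:** the tape measure, angle iron and spanner were never approached. I did not re-measure their positions at the end.

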